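Set and lock the focus stop on a specimen stand

TASK

Set the focus stop on the white stand: lower the stop rod by its blue head until its tip touches the amber specimen on the sprung stage and stays resting on it with light pressure (2 to 6 N is right, and never more than 10 N, or the specimen cracks). Only then swing the red clamp lever fully over to lock the rod, and let go with the rod still resting on the specimen. Leave everything else on the bench where it is.

Things in the scene. Friction and masses are not known exactly. Their poses are not given: they have to be found in the camera images.
- stand: Focus-stop stand, fixed, yaw within 0.35 rad of 0. Origin: on the table, right below the stop rod's axis; z up. In its frame: white base 200 (x) x 300 (y -180 to 120) x 20 mm; white column 50 x 40 mm at y = -135, 190 mm tall; black bracket 50 mm wide, y -155 to 50, its top 175 mm above the table.
- stop_rod: Upright steel rod 10 mm thick in the bracket; slides only up and down (75 mm travel). Origin: its rounded lower tip, 105 to 125 mm above the table at the start. It stays where it is left: the guide drags with about 4 N and it weighs 1.5 N, so pushing it down takes about 2.5 N, to which the specimen's push adds.
- rod_head (a point): Centre of the rod's blue round knurled head, 22 mm in diameter, 28 mm tall, upright, 150 mm above the rod's tip. Can be pinched from above.
- stage: Specimen stage; origin on the base (20 mm above the table) below the rod. Its plate, 100 x 90 mm, carries the amber specimen, 26 x 26 x 14 mm, centred below the rod. The plate's height differs each run and is NOT measured: the specimen's top is 66 to 88 mm above the table. The plate is sprung: 1 mm down per 2.5 N, bottoming at 6 mm. The specimen cracks above 10 N.
- clamp_lever (a joint): Red clamp lever, rad. At 0 (open) it points to the stand's -x; it turns clockwise seen from above until it points about to the stand's +y: 1.45 is its end stop, above 1.2 it is locked. Starts at 0 to 0.35. Its eccentric hub meets the rod at about 0.9 and jams it. Stiff: 0.12 N m, rising to 0.55 N m as the hub bites; it stays where it is left.
- lever_knob (a point): On the axis of the lever's upright round red post, 16 mm in diameter, 80 mm out from the pivot; the post rises from the lever's flat bar (top 186 mm above the table) to 224 mm. This point is 215 mm above the table. Can be pinched from above or pushed sideways.
- lever_pivot (a point): On the clamp lever's pivot axis, 215 mm above the table (26 mm from the rod's axis, towards the stand's +y).
- spare_a: spare amber resin specimen block, 26 x 26 x 14 mm, 12 g, loose on the stand's base; leave alone. Origin: centre of its underside.
- spare_b: spare green resin specimen block, 26 x 26 x 14 mm, 12 g, loose on the stand's base; leave alone. Origin: centre of its underside.
- slide_box: blue slide box 100 x 85 x 34 mm, loose bystander. Origin: centre of its underside.
- beaker: glass beaker, 70 mm across, 85 mm tall, loose bystander. Origin: centre of its underside.
- petri_dish: closed petri dish 90 mm across, 14 mm tall, loose bystander. Origin: centre of its underside.
- dropper_bottle: amber dropper bottle 38 mm across, 75 mm tall, loose bystander. Origin: centre of its underside.
- mount_jar: small jar 56 mm across, 70 mm tall, loose bystander. Origin: centre of its underside.
- lens_brush: small brush lying on the table, loose bystander.

How it is judged:
On the way, in this order (a step that is already met when the one before it is completed fails the run):
1. the stop rod presses on the specimen with at least 0.5 N while the clamp is still open (lever below 0.6 rad) (contact force between stop_rod and stage above 0.5 N and value of joint clamp_lever below 0.6 rad), for 0.2 s.
2. the clamp lever is turned past 1.2 rad with the rod still on the specimen (contact force between stop_rod and stage above 0.5 N and value of joint clamp_lever above 1.2 rad), for 0.2 s.
At the end, for the whole second after the job is handed in: The stop rod rests on the specimen with 0.5 to 10 N, at rest (under 5 mm/s), and the clamp lever stands still (under 0.05 rad/s) beyond 1.2 rad (locked) (all of step 2 and contact force between stop_rod and stage below 10 N and velocity of joint clamp_lever between -0.05 and 0.05 rad/s and linear speed of stop_rod below 0.005 m/s); the robot touches nothing.
It fails at once if the rod presses the specimen with more than 10 N (contact force between stop_rod and stage above 10 N).
It fails at once if the clamp is turned past 0.9 rad while the rod is not on the specimen (under 0.2 N) (value of joint clamp_lever above 0.9 rad and contact force between stop_rod and stage below 0.2 N).
It fails at once if a bystander is moved by more than 20 mm (distance of any of spare_a, spare_b, slide_box, beaker, petri_dish, dropper_bottle, mount_jar, lens_brush from where it was at the start of the episode above 0.02 m).
It also fails if it takes over 69 s, if anything falls off the work surface, if the arm or the gripper's body presses on something with over 40 N, if the wrist force passes 120 N, or if a joint passes its speed limit or range.

ROBOT

A 6-joint arm with a two-finger parallel gripper is mounted at the origin on the work surface. World frame = base frame: x ahead of the robot, y to its left, z up, the work surface at z = 0. Lengths are in m, angles in rad, forces in N, time in s.
With the tool pointing down it reaches from about 0.375 to 0.75 m from the base axis. Payload 9 kg.
Tool frame: the origin (TCP) lies midway between the tips of the shut fingers; the grasp point (between the pads) lies ctrl.grip_depth behind it (ctrl.grip_depth is the distance from the TCP to the grasp point, in m); z points along the fingers, y is the line along which they close (so a half turn about z gives the same grasp; the last joint's range is limited). The gripper opens to 85 mm and grips with 20 to 120 N. Pads are 22 mm wide; open, the fingers measure 114 mm over their backs; the gripper's body (76 mm by 85 mm) begins 54 mm behind the grasp point. The pads swing forward as they close: fully open they stand 13 mm farther back than shut.
Start: joints at [1.017, 0.104, 0.097, 1.564, 0, 1.353], TCP at [0.198, 0.567, 0.195] pointing down, gripper open.
Joint ranges: [-2.99, 2.99], [-0.84, 1.86], [-1.1, 1.16], [-1.84, 2.11], [-1.51, 1.56], [-3.14, 3.14]. Speed limits (rad/s): [2.22, 2.22, 2.57, 3.14, 3.14, 3.14].

INTERFACE

Orientations are given as a 3x3 rotation matrix whose columns are the frame's x, y, z axes.
In Python, from rig import ctrl gives the robot as it stands. The module is installed in compiled form; this text tells all that it offers.
- The arm moves only by the tool play_rows, never from a script. Its argument "commands" is a list of rows, each a list of 3 entries, a list of its own where there are three numbers: the shift along the tool's x, y, z in mm, then the turn, a rotation vector about the tool's x, y, z in rad, then the finger opening in mm, from 0 to 85.4. In form: [[[x, y, z], [ax, ay, az], fingers], ...]. A call has 1 to 8 rows; each row shifts and turns the commanded pose from where the row before left it, along the tool's axes as they then stand; what a row does not reach is not made up. A row lasts 1/10 s, in which the tool goes at most 50 mm and 8.59 degrees, less where a joint would pass 70% of its speed; a pose out of reach is approached as far as the arm can. A call with a gripper value outside its range is refused whole. The fingers move at their own pace and stop on an object; "grip_force" is the grip in N (left out, the last holds). Time passes only in rows, so rows that do not move let the fingers close. It gives the time, the measured TCP pose, the force, the opening and the grip force at its end, in the units of the state.
- ctrl.observe(): the state, without advancing time (a new reading comes with each control period).
- ctrl.capture(name): name is "scene" or "top"; returns a dict with "color" (420x560x3 uint8, red, green, blue), "depth" (420x560 float32, m along the optical axis (not along the pixel's ray), 0 where there is no reading), "fx", "fy", "cx", "cy" (pixels), "view" (4x4, takes a point from world to camera coordinates). Camera axes: x right, y up, looking along -z (the intrinsics and any distortion apply to the point x, -y, -z); pixel columns grow to the right and rows downward; lengths in m; the calibration is good to about 2 mm. A picture is of the moment at which its call begins.
- ctrl.close_job(): hands the job in; it is judged then, once.
Trained networks look in a picture, given as the dict that the camera call returned (one of the last four; its "shot" number tells which), for a name from the list of things; names that differ only in an ending like _2 or _b are one class to them, and where a whole thing is asked for, a point or a joint stands for the part that bears it (a point fixed in the world has none). Each returns a list of dicts, best first, with "score" (0 to 1); they miss things now and then, are a little off and sometimes report something else, mostly with a low value. They report only what shows in the picture. A call takes as long as a camera call.
- ctrl.search_frame(picture, query): "bbox" ([left, top, right, bottom] in pixels, round what is visible of it).
- ctrl.outline_of(picture, query): "region" (420x560 bool, what is visible of it) and "bbox" ([left, top, right, bottom] in pixels, round what is visible of it).
- ctrl.landmark_of(picture, query): "location" ([column, row] in pixels: a listed point, or the origin of a listed thing).
The state is a dict: "time": time; "q": joint angles; "joint_velocities": joint speeds; "tau": joint torques, N m; "tool_pos": TCP position; "eef_rot": TCP orientation; "contact_force": force on the tool from outside, world axes, zero at the start; "torque": the same for the moment, N m; "gripper_width": opening from 0.0 (shut) to 1.0 (fully open); "grasp_force": force on a finger pad.
Only numpy, scipy, OpenCV 4.12 (cv2) and the standard library are available. Lean on these libraries where they do the work, as an engineer would, in place of code of your own. Each camera call takes 0.05 s, during which the arm holds its last target. There are 200 camera calls.

## Working session

There is one attempt and no reset: what is moved stays moved. The work goes in short steps, Python scripts to look and compute and a tool call to move; the robot and the scene stay as the last step left them, time stands still between calls to the robot, and variables do not carry over. Pictures are saved under pics/ and viewed, at most 10 in all, crops included, and the job is handed in when it is done.

Besides the shell and the picture viewer there is one more tool, called after "Call:" as name(argument=value, ...) on one line, values as JSON. play_rows: Moves the arm, as the interface text tells. Its arguments: {"type":"object","properties":{"commands":{"type":"array","items":{"type":"array"}},"grip_force":{"type":"number"}},"required":["commands"]}

```bash
mkdir -p pics
cat > h.py <<'E'
import numpy as np, cv2
from rig import ctrl
def ray(p,px):
    V=np.array(p["view"]);R=V[:3,:3];t=V[:3,3]
    d=np.array([(px[0]-p["cx"])/p["fx"],-(px[1]-p["cy"])/p["fy"],-1.0])
    return -R.T@t, R.T@d
def at_z(p,px,z):
    o,d=ray(p,px); return o+d*(z-o[2])/d[2]
def at_depth(p,px):
    o,d=ray(p,px); c,r=int(round(px[0])),int(round(px[1]))
    w=p["depth"][max(r-1,0):r+2,max(c-1,0):c+2]; w=w[w>0]
    return o+d*np.median(w) if w.size else None
def save(p,name): cv2.imwrite("pics/"+name,p["color"][:,:,::-1])
E
python3 - <<'E'
from h import *
np.set_printoptions(precision=4,suppress=True)
for n in ("scene","top"):
    p=ctrl.capture(n); save(p,n+"0.png")
    print(n,{k:p[k] for k in p if k not in("color","depth","view")},np.array(p["view"]))
    for q,z in (("rod_head",None),("lever_knob",.215),("lever_pivot",.215),("stop_rod",None),("stand",0),("stage",.02),):
        for r in ctrl.landmark_of(p,q)[:1]:
            print(q,r["score"],r["location"],at_z(p,r["location"],z) if z is not None else None,at_depth(p,r["location"]))
s=ctrl.observe();print(s,ctrl.grip_depth)
E
```

```text
scene {'fx': 446.14089257041286, 'fy': 446.14089257041286, 'cx': 274.57606009044093, 'cy': 201.54858940614983, 'shot': 1} [[ 0.1044  0.9945 -0.0029 -0.0657]
 [-0.8528  0.091   0.5143  0.3595]
 [ 0.5117 -0.0512  0.8576 -1.6812]
 [ 0.      0.      0.      1.    ]]
rod_head 0.42 [242.3, 216.8] None [ 0.6239 -0.0802  0.2752]
lever_knob 0.54 [258.8, 198.7] [ 0.5386 -0.0332  0.215 ] [ 0.5435 -0.0333  0.2232]
lever_pivot 0.81 [250.5, 225.3] [ 0.6181 -0.062   0.215 ] [ 0.5041 -0.0638  0.0012]
stop_rod 0.65 [243.6, 242.5] None [ 0.6443 -0.0849  0.1699]
stand 0.55 [248.0, 260.1] [ 0.6221 -0.0806  0.    ] [ 0.6507 -0.0792  0.0651]
stage 0.73 [247.5, 257.1] [ 0.621  -0.0809  0.02  ] [ 0.6418 -0.0799  0.0666]
top {'fx': 450.30443742673583, 'fy': 450.30443742673583, 'cx': 288.1411661948387, 'cy': 205.0761226228052, 'shot': 2} [[ 0.0161 -0.9997  0.0198 -0.0133]
 [ 0.993   0.0183  0.1167 -0.56  ]
 [-0.117   0.0177  0.993  -1.5079]
 [ 0.      0.      0.      1.    ]]
rod_head 0.57 [318.9, 179.0] None [ 0.6101 -0.0877  0.272 ]
lever_knob 0.56 [297.4, 201.4] [ 0.5504 -0.0282  0.215 ] [ 0.5742 -0.0354  
[... 168 characters left out ...]
0, 191.1] [ 0.6149 -0.0837  0.    ] [ 0.6044 -0.0789  0.0698]
stage 0.75 [308.4, 194.0] [ 0.6016 -0.0734  0.02  ] [ 0.5948 -0.0704  0.0676]
{'time': 0.7, 'q': array([1.0173, 0.1041, 0.0973, 1.5639, 0.    , 1.3531]), 'joint_velocities': array([ 0.0007, -0.0007,  0.0016, -0.0004,  0.0002,  0.0011]), 'tau': array([  0.0015, -55.6628,  50.3682,   0.0002,  -0.0004,  -0.    ]), 'tool_pos': array([0.1977, 0.5665, 0.1952]), 'eef_rot': array([[-0.9442,  0.3295,  0.0001],
       [ 0.3295,  0.9442,  0.0001],
       [-0.    ,  0.0001, -1.    ]]), 'contact_force': array([0.2276, 0.342 , 0.4986]), 'torque': array([ 0.0105, -0.0338, -0.0172]), 'grasp_force': 0.0, 'gripper_width': 0.9988924575452763} 0.0187
```

Run:
```python
import cv2
a=cv2.imread("pics/scene0.png")[130:340,130:390]; b=cv2.imread("pics/top0.png")[80:290,190:450]
c=cv2.vconcat([cv2.resize(a,(720,300) if 0 else (371,300)),cv2.resize(b,(371,300))])
import numpy as np
h=cv2.hconcat([cv2.resize(a,(400,323)),cv2.resize(b,(400,323))])
cv2.imwrite("pics/c0.png",h)
```

```text
(no output)
```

View pics/c0.png

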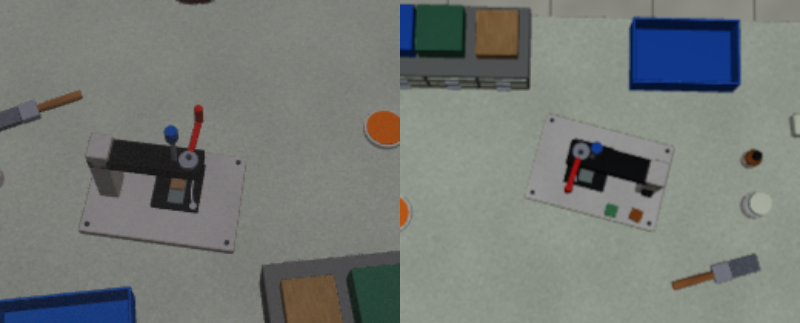

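View pics/scene0.png

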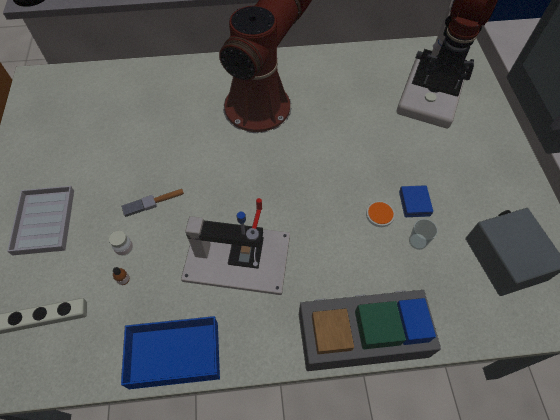

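Run:
```python
from h import *
np.set_printoptions(precision=4,suppress=True)
P={n:ctrl.capture(n) for n in("scene","top")}
def blob(p,cond,c0,rad=25):
    hsv=cv2.cvtColor(p["color"],cv2.COLOR_RGB2HSV); m=cond(hsv)
    yy,xx=np.mgrid[:420,:560]; m&=(np.hypot(xx-c0[0],yy-c0[1])<rad)
    return m
def pts(p,m):
    ys,xs=np.nonzero(m&(p["depth"]>0)); out=[]
    for x,y in zip(xs,ys):
        o,d=ray(p,(x,y)); out.append(o+d*p["depth"][y,x])
    return np.array(out)
def tri(a,b):
    (o1,d1),(o2,d2)=a,b; A=np.stack([d1,-d2],1); s=np.linalg.lstsq(A,o2-o1,rcond=None)[0]
    return (o1+d1*s[0]+o2+d2*s[1])/2, np.linalg.norm(o1+d1*s[0]-o2-d2*s[1])
blue=lambda h:(h[...,0]>95)&(h[...,0]<125)&(h[...,1]>130)&(h[...,2]>40)
red=lambda h:((h[...,0]<6)|(h[...,0]>172))&(h[...,1]>150)&(h[...,2]>60)
C={}
for n,c in(("scene",(241,216)),("top",(318,177))):
    p=P[n];m=blob(p,blue,c,14);ys,xs=np.nonzero(m);C[n]=ray(p,(xs.mean(),ys.mean()))
    q=pts(p,m);print("head",n,m.sum(),xs.mean(),ys.mean(),q.mean(0),q.min(0),q.max(0))
    q=q[q[:,2]>q[:,2].max()-.006];print(" top pts",q.mean(0),len(q), q.min(0),q.max(0))
print(tri(C["scene"],C["top"]))
for n,c in(("scene",(256,215)),("top",(300,195))):
    p=P[n];m=blob(p,red,c,30);q=pts(p,m);k=q[q[:,2]>.2]
    print("red",n,len(q),"post",len(k),k.mean(0),k.min(0),k.max(0)); t=k[k[:,2]>.218];print(len(t),t.mean(0) if len(t) else 0)
    b=q[(q[:,2]>.178)&(q[:,2]<.195)];
    if len(b)>5:
        w=b[:,:2]-b[:,:2].mean(0);v=np.linalg.svd(w)[2][0];print("bar",len(b),b.mean(0),np.degrees(np.arctan2(v[1],v[0])),b.min(0),b.max(0))
# stand
p=P["top"];r=ctrl.outline_of(p,"stand")[0];m=np.array(r["region"]);q=pts(p,m)
b=q[(q[:,2]>.012)&(q[:,2]<.028)];print("base",r["score"],len(b),cv2.minAreaRect((b[:,:2]*1000).astype(np.float32)))
k=q[(q[:,2]>.165)&(q[:,2]<.182)];print("bracket",len(k),cv2.minAreaRect((k[:,:2]*1000).astype(np.float32)))
```

```text
head scene 45 240.55555555555554 214.93333333333334 [ 0.6183 -0.0842  0.2755] [ 0.6073 -0.0933  0.2719] [ 0.6273 -0.0753  0.2792]
 top pts [ 0.6189 -0.0843  0.2758] 42 [ 0.6084 -0.0933  0.2732] [ 0.6273 -0.0753  0.2792]
head top 47 317.3191489361702 175.95744680851064 [ 0.6197 -0.0832  0.2684] [ 0.6085 -0.0932  0.0687] [ 0.6666 -0.0732  0.282 ]
 top pts [ 0.6175 -0.0845  0.2789] 29 [ 0.6085 -0.0932  0.2761] [ 0.6268 -0.0756  0.282 ]
(array([ 0.6183, -0.0835,  0.2754]), np.float64(0.0014729236854351406))
red scene 115 post 31 [ 0.5498 -0.0336  0.2187] [ 0.5408 -0.0412  0.2033] [ 0.5571 -0.0277  0.2256]
21 [ 0.548  -0.0342  0.2226]
bar 79 [ 0.5811 -0.0446  0.1853] -18.62997017059647 [ 0.5528 -0.0586  0.1805] [ 0.6136 -0.0292  0.1933]
red top 95 post 21 [ 0.5479 -0.0333  0.2226] [ 0.5416 -0.0388  0.2082] [ 0.5542 -0.0267  0.2279]
19 [ 0.5482 -0.0338  0.2237]
bar 61 [ 0.586  -0.0456  0.1874] 161.21245180934204 [ 0.5451 -0.0584  0.1788] [ 0.6131 -0.0279  0.1948]
base 0.87 2936 ((611.431640625, -113.18077087402344), (298.7667541503906, 200.01002502441406), 76.00143432617188)
bracket 694 ((604.2140502929688, -132.48724365234375), (200.83419799804688, 56.13992691040039), 77.04312896728516)
```

The crop shows the blue head at scene px (241,215) and top px (317,176). The red post is at scene px (259,201), and the column is on the stand's −y side. In the fit, the stand origin is ≈(0.6187, −0.0841) with yaw −0.244, the head top is ≈0.278, and the lever is at ≈0.07 rad, all as they should be. Next I raise the arm, cross over, and measure the specimen height.

Call:
play_rows(commands=[[[0, 0, -50], [0, 0, 0], 0], [[0, 0, -50], [0, 0, 0], 0], [[0, 0, -50], [0, 0, 0], 0], [[-38, -30, 0], [0, 0, 0], 0], [[-38, -30, 0], [0, 0, 0], 0], [[-38, -30, 0], [0, 0, 0], 0], [[-38, -30, 0], [0, 0, 0], 0], [[-38, -30, 0], [0, 0, 0], 0]])

```text
time: 1.65
tool_pos: [0.3283, 0.3607, 0.3452]
eef_rot: [[-0.944, 0.329, 0.001], [0.329, 0.944, 0.0], [-0.0, 0.001, -1.0]]
contact_force: [0.7, 0.7, -0.8]
gripper_width: -0.003
grasp_force: 0.0
```

Run:
```python
from h import *
np.set_printoptions(precision=4,suppress=True)
o=np.array([.6187,-.0841]);yaw=-.244
R=np.array([[np.cos(yaw),-np.sin(yaw)],[np.sin(yaw),np.cos(yaw)]])
for n in("scene","top"):
    p=ctrl.capture(n);Q=[]
    for y in range(150,290):
        for x in range(200,360):
            d=p["depth"][y,x]
            if d>0:
                a,b=ray(p,(x,y));w=a+b*d;l=R.T@(w[:2]-o)
                if abs(l[0])<.05 and abs(l[1])<.045 and .04<w[2]<.1: Q.append([*l,w[2],*p["color"][y,x]])
    Q=np.array(Q);s=(abs(Q[:,0])<.011)&(abs(Q[:,1])<.011)
    k=(abs(Q[:,0])>.016)|(abs(Q[:,1])>.016)
    print(n,"spec",s.sum(),np.percentile(Q[s,2],[10,50,90]) if s.any() else 0,"plate",k.sum(),np.percentile(Q[k,2],[10,50,90]))
```

```text
scene spec 49 [0.074  0.0782 0.0816] plate 545 [0.0614 0.065  0.069 ]
top spec 0 0 plate 267 [0.0631 0.0673 0.072 ]
```

Call:
play_rows(commands=[[[-38, -30, 0], [0, 0, 0], 0], [[-38, -30, 0], [0, 0, 0], 0], [[-38, -30, 0], [0, 0, 0], 0], [[-38, -30, 0], [0, 0, 0], 0], [[-38, -30, 0], [0, 0, 0], 0], [[-38, -30, 0], [0, 0, 0], 0], [[-38, -30, 0], [0, 0, 0], 0], [[-38, -30, 0], [0, 0, 0], 0]])

```text
time: 2.55
tool_pos: [0.5365, 0.034, 0.3453]
eef_rot: [[-0.944, 0.329, 0.001], [0.329, 0.944, 0.0], [-0.001, 0.0, -1.0]]
contact_force: [-0.1, 1.1, -0.1]
gripper_width: -0.004
grasp_force: 0.0
```

Call:
play_rows(commands=[[[-39, -29, 0], [0, 0, 0], 0], [[-39, -29, 0], [0, 0, 0], 0], [[-39, -28, 0], [0, 0, 0], 0], [[0, 0, 20], [0, 0, 0], 0], [[0, 0, 20], [0, 0, 0], 0], [[0, 0, 10], [0, 0, 0], 0], [[0, 0, 0], [0, 0, 0], 0], [[0, 0, 0], [0, 0, 0], 0]])

```text
time: 3.35
tool_pos: [0.6177, -0.0837, 0.2962]
eef_rot: [[-0.944, 0.329, 0.001], [0.329, 0.944, -0.0], [-0.001, 0.0, -1.0]]
contact_force: [-0.5, 0.3, -0.1]
gripper_width: -0.0
grasp_force: 0.0
```

Call:
play_rows(commands=[[[0, 0, 4], [0, 0, 0], 0], [[0, 0, 4], [0, 0, 0], 0], [[0, 0, 3], [0, 0, 0], 0], [[0, 0, 2], [0, 0, 0], 0], [[0, 0, 2], [0, 0, 0], 0], [[0, 0, 2], [0, 0, 0], 0], [[0, 0, 1], [0, 0, 0], 0], [[0, 0, 1], [0, 0, 0], 0]])

```text
time: 4.15
tool_pos: [0.6177, -0.0843, 0.276]
eef_rot: [[-0.944, 0.33, 0.0], [0.33, 0.944, 0.0], [-0.0, 0.0, -1.0]]
contact_force: [0.7, 0.4, -0.2]
gripper_width: 0.002
grasp_force: 0.0
```

Call:
play_rows(commands=[[[0, 0, 1], [0, 0, 0], 0], [[0, 0, 1], [0, 0, 0], 0], [[0, 0, 1], [0, 0, 0], 0], [[0, 0, 1], [0, 0, 0], 0]])

```text
time: 4.55
tool_pos: [0.6178, -0.0842, 0.2721]
eef_rot: [[-0.944, 0.33, 0.0], [0.33, 0.944, 0.0], [-0.0, 0.0, -1.0]]
contact_force: [-0.1, -0.5, 0.4]
gripper_width: -0.002
grasp_force: 0.0
```

Call:
play_rows(commands=[[[0, 0, 1], [0, 0, 0], 0], [[0, 0, 1], [0, 0, 0], 0], [[0, 0, 1], [0, 0, 0], 0], [[0, 0, 1], [0, 0, 0], 0]])

```text
time: 4.95
tool_pos: [0.6177, -0.0843, 0.268]
eef_rot: [[-0.944, 0.33, 0.0], [0.33, 0.944, 0.0], [-0.0, 0.0, -1.0]]
contact_force: [-0.4, -0.2, 0.0]
gripper_width: 0.002
grasp_force: 0.0
```

Run:
```python
from h import *
p=ctrl.capture("scene");c=p["color"][150:290,170:330,::-1]
cv2.imwrite("pics/s1.png",cv2.resize(c,(640,560),interpolation=cv2.INTER_CUBIC))
print([ctrl.observe()["contact_force"]])
```

```text
[array([ 1.10178484,  0.5111313 , -0.96044546])]
```

View pics/s1.png

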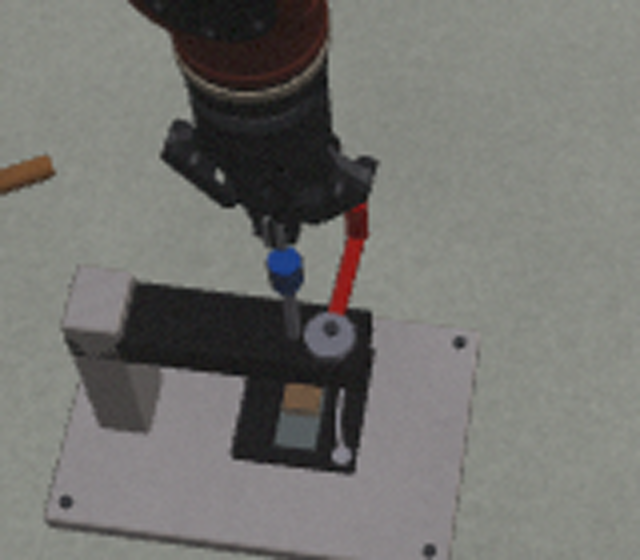

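```bash
cat >> h.py <<'E'
def head(p,c,rad=16):
    h=cv2.cvtColor(p["color"],cv2.COLOR_RGB2HSV); m=(h[...,0]>95)&(h[...,0]<125)&(h[...,1]>130)&(h[...,2]>40)
    yy,xx=np.mgrid[:420,:560]; m&=np.hypot(xx-c[0],yy-c[1])<rad
    ys,xs=np.nonzero(m); P=np.array([at_depth(p,(x,y)) for x,y in zip(xs,ys)])
    return m.sum(),(xs.mean(),ys.mean()),(xs.min(),ys.min(),xs.max(),ys.max()),np.median(P,0),np.percentile(P,95,axis=0)
def proj(p,w):
    V=np.array(p["view"]);c=V[:3,:3]@w+V[:3,3];return p["cx"]+p["fx"]*c[0]/-c[2],p["cy"]-p["fy"]*c[1]/-c[2]
E
python3 - <<'E'
from h import *
np.set_printoptions(precision=4,suppress=True)
p=ctrl.capture("scene");s=ctrl.observe()
print(head(p,(241,217)));print(s["tool_pos"],proj(p,s["tool_pos"]))
for z in (.25,.264,.278):print(z,proj(p,[.6187,-.0841,z]))
print([ctrl.observe()["contact_force"][2] for _ in range(3)])
E
```

```text
(np.int64(47), (np.float64(240.68085106382978), np.float64(215.38297872340425)), (np.int64(237), np.int64(212), np.int64(244), np.int64(220)), array([ 0.6191, -0.0835,  0.2753]), array([ 0.6266, -0.0759,  0.2775]))
[ 0.6177 -0.0842  0.2679] (np.float64(240.72444684976657), np.float64(216.19541997527824))
0.25 (np.float64(241.2786443622981), np.float64(219.92460884702663))
0.264 (np.float64(240.91001916040966), np.float64(217.28622633059967))
0.278 (np.float64(240.5335036329556), np.float64(214.59136992981917))
[np.float64(-0.956857952148677), np.float64(-0.956857952148677), np.float64(-0.956857952148677)]
```

Run:
```python
from h import *
np.set_printoptions(precision=4,suppress=True)
p=ctrl.capture("scene")
for y in range(196,224,2):
    print(y,[(x,tuple(p["color"][y,x]) and at_depth(p,(x,y)).round(3).tolist()) for x in (236,239,241,244)])
p=ctrl.capture("top");print(head(p,(317,176)))
cv2.imwrite("pics/t1.png",cv2.resize(p["color"][110:250,240:400,::-1],(640,560),interpolation=cv2.INTER_CUBIC))
```

```text
196 [(236, [0.627, -0.088, 0.381]), (239, [0.639, -0.081, 0.4]), (241, [0.64, -0.076, 0.4]), (244, [0.633, -0.07, 0.387])]
198 [(236, [0.616, -0.089, 0.354]), (239, [0.636, -0.081, 0.386]), (241, [0.638, -0.077, 0.388]), (244, [0.62, -0.071, 0.358])]
200 [(236, [0.62, -0.09, 0.352]), (239, [0.636, -0.082, 0.377]), (241, [0.637, -0.077, 0.378]), (244, [0.625, -0.071, 0.357])]
202 [(236, [0.625, -0.09, 0.351]), (239, [0.631, -0.083, 0.361]), (241, [0.638, -0.078, 0.37]), (244, [0.629, -0.071, 0.355])]
204 [(236, [0.624, -0.091, 0.341]), (239, [0.631, -0.084, 0.35]), (241, [0.631, -0.079, 0.35]), (244, [0.628, -0.072, 0.343])]
206 [(236, [0.625, -0.092, 0.332]), (239, [0.628, -0.084, 0.336]), (241, [0.628, -0.08, 0.336]), (244, [0.624, -0.073, 0.327])]
208 [(236, [0.625, -0.092, 0.324]), (239, [0.629, -0.085, 0.328]), (241, [0.627, -0.08, 0.324]), (244, [0.624, -0.073, 0.318])]
210 [(236, [0.624, -0.093, 0.312]), (239, [0.628, -0.086, 0.318]), (241, [0.628, -0.081, 0.317]), (244, [0.446, -0.08, 0.001])]
212 [(236, [0.45, -0.107, 0.001]), (239, [0.628, -0.086, 0.307]), (241, [0.611, -0.0
[... 509 characters left out ...]
7, -0.084, 0.265]), (244, [0.624, -0.077, 0.259])]
222 [(236, [0.486, -0.109, -0.001]), (239, [0.626, -0.09, 0.254]), (241, [0.627, -0.085, 0.254]), (244, [0.618, -0.078, 0.236])]h.py:18: RuntimeWarning: Mean of empty slice.
  return m.sum(),(xs.mean(),ys.mean()),(xs.min(),ys.min(),xs.max(),ys.max()),np.median(P,0),np.percentile(P,95,axis=0)
  ret = ret.dtype.type(ret / rcount)
Traceback (most recent call last):
  File "h.py", line 18, in head
    return m.sum(),(xs.mean(),ys.mean()),(xs.min(),ys.min(),xs.max(),ys.max()),np.median(P,0),np.percentile(P,95,axis=0)
                                          ~~~~~~^^
ValueError: zero-size array to reduction operation minimum which has no identity
```

Run:
```python
from h import *
p=ctrl.capture("top");a=cv2.resize(p["color"][130:230,260:370,::-1],(440,400),interpolation=cv2.INTER_CUBIC)
p=ctrl.capture("scene");b=cv2.resize(p["color"][180:230,215:270,::-1],(440,400),interpolation=cv2.INTER_NEAREST)[:,:350]
s=ctrl.observe();print(s["q"],s["tool_pos"],s["gripper_width"],s["time"])
cv2.imwrite("pics/t1.png",cv2.hconcat([a,b]))
```

```text
[-3.44959373e-01  2.11288218e-01  3.48669809e-01  1.70807837e+00
  8.12497229e-05 -9.16966575e-03] [ 0.61774825 -0.08423134  0.26816656] -0.0010349332672228916 5.25
```

View pics/t1.png

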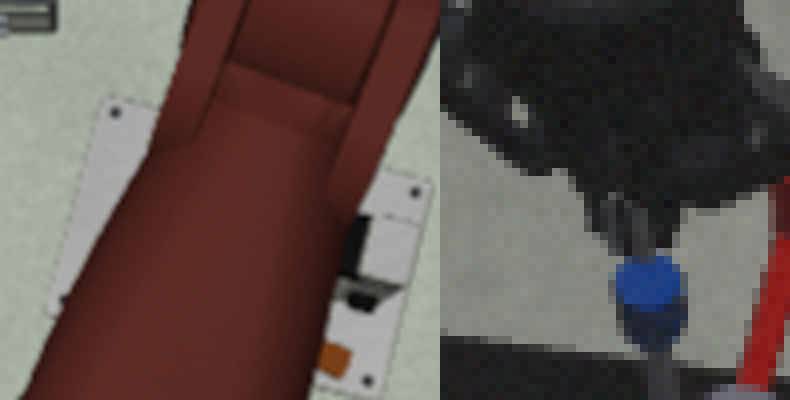

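The picture shows the shut fingers directly over the head. Their tips (crop 645,250, i.e. scene row 211) are visibly still above the head top at row 212. I'll go by contact force and watch the head.

Call:
play_rows(commands=[[[0, 0, 2], [0, 0, 0], 0], [[0, 0, 2], [0, 0, 0], 0], [[0, 0, 2], [0, 0, 0], 0], [[0, 0, 2], [0, 0, 0], 0], [[0, 0, 2], [0, 0, 0], 0], [[0, 0, 0], [0, 0, 0], 0]])

```text
time: 5.85
tool_pos: [0.6176, -0.0842, 0.2577]
eef_rot: [[-0.944, 0.33, -0.0], [0.33, 0.944, 0.0], [0.0, 0.0, -1.0]]
contact_force: [-0.3, -0.1, 0.1]
gripper_width: 0.004
grasp_force: 0.0
```

```bash
cat > look.py <<'E'
from h import *
import sys
np.set_printoptions(precision=4,suppress=True)
F=[]
for i in range(4):
    p=ctrl.capture("scene");F.append(ctrl.observe()["contact_force"])
print("F",np.mean(F,0),np.std(F,0),ctrl.observe()["tool_pos"],ctrl.observe()["time"])
n,c,b,m,u=head(p,(242,219),20);print(n,np.array(c),b,m,u)
E
python3 look.py
python3 - <<'E'
from h import *
p=ctrl.capture("scene")
for y in range(204,222,2): print(y,[at_depth(p,(x,y)).round(3).tolist() for x in (239,241)])
E
```

```text
F [-0.1167  0.2968  0.0026] [0.5186 0.6858 0.3432] [ 0.6178 -0.0843  0.2582] 6.05
37 [240.6486 215.7838] (np.int64(237), np.int64(213), np.int64(244), np.int64(220)) [ 0.6204 -0.0834  0.2752] [ 0.6264 -0.0757  0.2781]
204 [[0.631, -0.084, 0.35], [0.637, -0.079, 0.36]]
206 [[0.629, -0.084, 0.339], [0.631, -0.079, 0.341]]
208 [[0.628, -0.085, 0.327], [0.628, -0.08, 0.326]]
210 [[0.628, -0.086, 0.317], [0.627, -0.081, 0.314]]
212 [[0.628, -0.086, 0.308], [0.627, -0.082, 0.305]]
214 [[0.616, -0.088, 0.277], [0.617, -0.083, 0.278]]
216 [[0.621, -0.088, 0.275], [0.621, -0.083, 0.275]]
218 [[0.625, -0.089, 0.273], [0.627, -0.084, 0.276]]
220 [[0.626, -0.089, 0.264], [0.628, -0.084, 0.267]]
```

Call:
play_rows(commands=[[[0, 0, 2], [0, 0, 0], 0], [[0, 0, 2], [0, 0, 0], 0], [[0, 0, 2], [0, 0, 0], 0], [[0, 0, 2], [0, 0, 0], 0], [[0, 0, 2], [0, 0, 0], 0], [[0, 0, 0], [0, 0, 0], 0]])

```text
time: 6.7
tool_pos: [0.6176, -0.0842, 0.2477]
eef_rot: [[-0.944, 0.33, -0.0], [0.33, 0.944, 0.0], [0.001, 0.0, -1.0]]
contact_force: [0.7, 0.6, 0.3]
gripper_width: 0.002
grasp_force: 0.0
```

```bash
python3 look.py
```

```text
F [ 0.4304 -0.1304 -0.2526] [0.323  0.2285 0.2013] [ 0.6178 -0.0843  0.2482] 6.9
26 [241.1538 216.9231] (np.int64(237), np.int64(214), np.int64(244), np.int64(222)) [ 0.6239 -0.0823  0.2743] [ 0.6279 -0.0757  0.2875]
```

Call:
play_rows(commands=[[[0, 0, 1], [0, 0, 0], 0], [[0, 0, 1], [0, 0, 0], 0], [[0, 0, 1], [0, 0, 0], 0], [[0, 0, 1], [0, 0, 0], 0], [[0, 0, 1], [0, 0, 0], 0], [[0, 0, 1], [0, 0, 0], 0]])

```text
time: 7.5
tool_pos: [0.6177, -0.0842, 0.242]
eef_rot: [[-0.944, 0.33, -0.0], [0.33, 0.944, 0.0], [0.0, 0.0, -1.0]]
contact_force: [-0.7, -0.3, 0.1]
gripper_width: -0.0
grasp_force: 0.0
```

```bash
python3 look.py
```

```text
F [-0.1245 -0.2417 -0.1877] [0.4939 0.1713 0.0714] [ 0.6177 -0.0842  0.2421] 7.7
13 [241.6154 217.6154] (np.int64(238), np.int64(216), np.int64(244), np.int64(220)) [ 0.6246 -0.081   0.2739] [ 0.6263 -0.0763  0.2763]
```

Call:
play_rows(commands=[[[0, 0, 1], [0, 0, 0], 0], [[0, 0, 1], [0, 0, 0], 0], [[0, 0, 1], [0, 0, 0], 0], [[0, 0, 1], [0, 0, 0], 0]])

```text
time: 8.1
tool_pos: [0.6178, -0.0843, 0.2384]
eef_rot: [[-0.944, 0.33, 0.0], [0.33, 0.944, -0.0], [-0.0, 0.0, -1.0]]
contact_force: [-1.5, -0.5, 2.3]
gripper_width: 0.001
grasp_force: 1.3
```

```bash
python3 look.py;python3 - <<'E'
from h import *
p=ctrl.capture("scene");b=cv2.resize(p["color"][180:240,215:275,::-1],(600,600),interpolation=cv2.INTER_NEAREST)
cv2.imwrite("pics/s2.png",b)
for y in range(208,228,2): print(y,[at_depth(p,(x,y)).round(3).tolist() for x in (239,241,243)])
E
```

```text
F [ 0.1015 -0.0397  1.8989] [0.3004 0.1854 0.7628] [ 0.6178 -0.0842  0.2382] 8.3
11 [241.9091 218.5455] (np.int64(238), np.int64(217), np.int64(244), np.int64(222)) [ 0.6256 -0.0812  0.272 ] [ 0.627  -0.0762  0.2758]
208 [[0.628, -0.085, 0.327], [0.635, -0.08, 0.339], [0.634, -0.075, 0.336]]
210 [[0.628, -0.086, 0.317], [0.631, -0.081, 0.322], [0.63, -0.076, 0.319]]
212 [[0.627, -0.086, 0.306], [0.628, -0.082, 0.307], [0.627, -0.077, 0.304]]
214 [[0.627, -0.087, 0.296], [0.628, -0.082, 0.298], [0.628, -0.077, 0.296]]
216 [[0.626, -0.088, 0.285], [0.626, -0.083, 0.284], [0.627, -0.078, 0.284]]
218 [[0.625, -0.089, 0.272], [0.626, -0.084, 0.274], [0.626, -0.079, 0.273]]
220 [[0.626, -0.089, 0.264], [0.627, -0.084, 0.265], [0.626, -0.079, 0.262]]
222 [[0.626, -0.09, 0.253], [0.628, -0.085, 0.256], [0.626, -0.08, 0.251]]
224 [[0.589, -0.093, 0.175], [0.621, -0.086, 0.233], [0.619, -0.081, 0.228]]
226 [[0.595, -0.094, 0.174], [0.62, -0.087, 0.219], [0.62, -0.082, 0.218]]
```

View pics/s2.png

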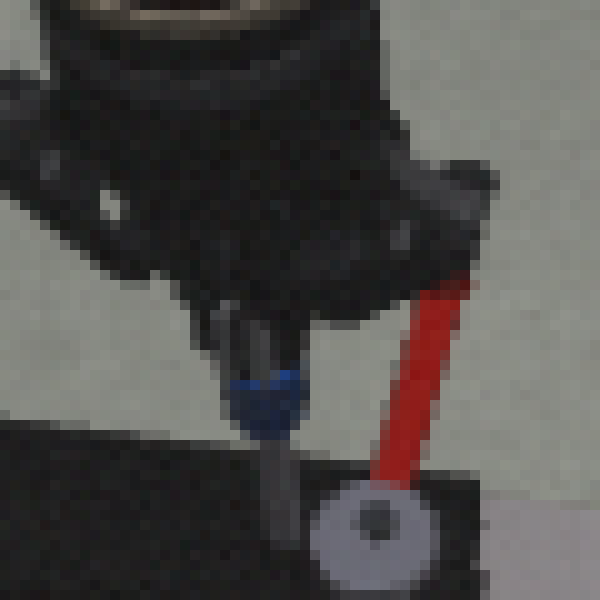

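The picture shows the shut fingers resting on the blue head (crop 268,385). Force is now about 2 N, so contact is at reported TCP z≈0.239 and the physical tip sits ~37 mm above the reported TCP. I'll push the rod down, with about 33 mm of travel expected.

Call:
play_rows(commands=[[[0, 0, 1], [0, 0, 0], 0], [[0, 0, 1], [0, 0, 0], 0], [[0, 0, 1], [0, 0, 0], 0], [[0, 0, 1], [0, 0, 0], 0], [[0, 0, 1], [0, 0, 0], 0], [[0, 0, 1], [0, 0, 0], 0], [[0, 0, 1], [0, 0, 0], 0], [[0, 0, 1], [0, 0, 0], 0]])

```text
time: 9.15
tool_pos: [0.6177, -0.0843, 0.23]
eef_rot: [[-0.944, 0.33, -0.0], [0.33, 0.944, 0.0], [0.0, 0.0, -1.0]]
contact_force: [-0.0, 0.6, 3.0]
gripper_width: 0.002
grasp_force: 1.3
```

```bash
python3 look.py
```

```text
F [ 0.5571 -0.0449  0.7941] [0.4073 0.3202 0.8828] [ 0.6177 -0.0842  0.2299] 9.35
9 [242.1111 220.    ] (np.int64(239), np.int64(218), np.int64(244), np.int64(222)) [ 0.626  -0.0819  0.2635] [ 0.627  -0.0765  0.2669]
```

Call:
play_rows(commands=[[[0, 0, 1], [0, 0, 0], 0], [[0, 0, 1], [0, 0, 0], 0], [[0, 0, 1], [0, 0, 0], 0], [[0, 0, 1], [0, 0, 0], 0], [[0, 0, 1], [0, 0, 0], 0], [[0, 0, 1], [0, 0, 0], 0], [[0, 0, 1], [0, 0, 0], 0], [[0, 0, 1], [0, 0, 0], 0]])

```text
time: 10.15
tool_pos: [0.6177, -0.0842, 0.222]
eef_rot: [[-0.944, 0.33, -0.0], [0.33, 0.944, 0.0], [0.0, 0.0, -1.0]]
contact_force: [-0.7, 0.4, 3.4]
gripper_width: -0.0
grasp_force: 1.3
```

Call:
play_rows(commands=[[[0, 0, 1], [0, 0, 0], 0], [[0, 0, 1], [0, 0, 0], 0], [[0, 0, 1], [0, 0, 0], 0], [[0, 0, 1], [0, 0, 0], 0]])

```text
time: 10.55
tool_pos: [0.6177, -0.0842, 0.218]
eef_rot: [[-0.944, 0.33, 0.0], [0.33, 0.944, 0.0], [-0.0, 0.0, -1.0]]
contact_force: [0.2, 0.6, 2.2]
gripper_width: 0.001
grasp_force: 1.3
```

```bash
python3 look.py
```

```text
F [ 0.4384 -0.1497  0.6934] [0.5762 0.2036 0.7497] [ 0.6177 -0.0842  0.2179] 10.75
8 [242.125 221.875] (np.int64(239), np.int64(221), np.int64(244), np.int64(223)) [ 0.6256 -0.0802  0.2521] [ 0.6262 -0.0774  0.2558]
```

Call:
play_rows(commands=[[[0, 0, 0.7], [0, 0, 0], 0], [[0, 0, 0.7], [0, 0, 0], 0], [[0, 0, 0.6], [0, 0, 0], 0]])

```text
time: 11.05
tool_pos: [0.6177, -0.0842, 0.2161]
eef_rot: [[-0.944, 0.33, 0.0], [0.33, 0.944, 0.0], [-0.0, 0.0, -1.0]]
contact_force: [-0.9, -0.1, 2.8]
gripper_width: -0.0
grasp_force: 1.3
```

Call:
play_rows(commands=[[[0, 0, 0.7], [0, 0, 0], 0], [[0, 0, 0.7], [0, 0, 0], 0], [[0, 0, 0.6], [0, 0, 0], 0]])

```text
time: 11.35
tool_pos: [0.6177, -0.0842, 0.214]
eef_rot: [[-0.944, 0.33, 0.0], [0.33, 0.944, 0.0], [0.0, 0.0, -1.0]]
contact_force: [-0.6, 0.2, 3.1]
gripper_width: -0.002
grasp_force: 1.3
```

Call:
play_rows(commands=[[[0, 0, 0.7], [0, 0, 0], 0], [[0, 0, 0.7], [0, 0, 0], 0], [[0, 0, 0.6], [0, 0, 0], 0]])

```text
time: 11.65
tool_pos: [0.6177, -0.0842, 0.212]
eef_rot: [[-0.944, 0.329, 0.0], [0.329, 0.944, 0.0], [0.0, 0.0, -1.0]]
contact_force: [0.2, 0.2, 2.7]
gripper_width: 0.002
grasp_force: 1.3
```

Call:
play_rows(commands=[[[0, 0, 0.7], [0, 0, 0], 0], [[0, 0, 0.7], [0, 0, 0], 0], [[0, 0, 0.6], [0, 0, 0], 0]])

```text
time: 11.95
tool_pos: [0.6178, -0.0842, 0.21]
eef_rot: [[-0.944, 0.33, 0.0], [0.33, 0.944, 0.0], [-0.0, 0.0, -1.0]]
contact_force: [-0.1, 0.6, 3.3]
gripper_width: 0.003
grasp_force: 1.3
```

Call:
play_rows(commands=[[[0, 0, 0.7], [0, 0, 0], 0], [[0, 0, 0.7], [0, 0, 0], 0], [[0, 0, 0.6], [0, 0, 0], 0]])

```text
time: 12.25
tool_pos: [0.6177, -0.0842, 0.2081]
eef_rot: [[-0.944, 0.33, 0.0], [0.33, 0.944, 0.0], [-0.0, 0.0, -1.0]]
contact_force: [-0.9, 0.2, 3.0]
gripper_width: 0.0
grasp_force: 1.3
```

Call:
play_rows(commands=[[[0, 0, 0.7], [0, 0, 0], 0], [[0, 0, 0.7], [0, 0, 0], 0], [[0, 0, 0.6], [0, 0, 0], 0]])

```text
time: 12.55
tool_pos: [0.6178, -0.0842, 0.2063]
eef_rot: [[-0.944, 0.33, 0.0], [0.33, 0.944, -0.0], [-0.0, 0.0, -1.0]]
contact_force: [-1.2, 0.8, 4.3]
gripper_width: 0.0
grasp_force: 2.4
```

Call:
play_rows(commands=[[[0, 0, 0.3], [0, 0, 0], 0], [[0, 0, 0.3], [0, 0, 0], 0]])

```text
time: 12.75
tool_pos: [0.6178, -0.0842, 0.2058]
eef_rot: [[-0.944, 0.329, 0.0], [0.329, 0.944, -0.0], [-0.0, 0.0, -1.0]]
contact_force: [-2.2, -0.2, 5.2]
gripper_width: -0.002
grasp_force: 2.9
```

Call:
play_rows(commands=[[[0, 0, 0.4], [0, 0, 0], 0], [[0, 0, 0], [0, 0, 0], 0]])

```text
time: 12.95
tool_pos: [0.6178, -0.0842, 0.2055]
eef_rot: [[-0.944, 0.329, 0.0], [0.329, 0.944, -0.0], [-0.0, 0.0, -1.0]]
contact_force: [-1.4, -0.5, 4.9]
gripper_width: -0.0
grasp_force: 2.8
```

Call:
play_rows(commands=[[[0, 0, -2], [0, 0, 0], 0], [[0, 0, -10], [0, 0, 0], 0], [[0, 0, -30], [0, 0, 0], 0], [[0, 0, -30], [0, 0, 0], 0], [[20, 6, 0], [0, 0, 0], 40], [[31, 9, 0], [0, 0, 0], 40], [[31, 10, 0], [0, 0, 0], 40], [[0, 0, 0], [0, 0, 0], 40]])

```text
time: 13.75
tool_pos: [0.5465, -0.0315, 0.2784]
eef_rot: [[-0.945, 0.328, 0.0], [0.328, 0.945, 0.0], [-0.0, 0.001, -1.0]]
contact_force: [-0.3, 0.4, 1.0]
gripper_width: 0.472
grasp_force: 0.0
```

```bash
python3 look.py;python3 - <<'E'
from h import *
np.set_printoptions(precision=4,suppress=True)
p=ctrl.capture("scene");b=cv2.resize(p["color"][150:270,190:310,::-1],(600,600),interpolation=cv2.INTER_NEAREST)
cv2.imwrite("pics/s3.png",b);s=ctrl.observe();print(s["tool_pos"],s["gripper_width"],proj(p,s["tool_pos"]))
print(ctrl.landmark_of(p,"lever_knob")[:1])
E
```

```text
F [ 0.1699 -0.5295 -0.432 ] [0.2201 0.3333 0.5403] [ 0.5491 -0.034   0.2773] 13.95
50 [241.66 221.52] (np.int64(238), np.int64(218), np.int64(245), np.int64(226)) [ 0.6181 -0.0833  0.2401] [ 0.6247 -0.0754  0.2416]
[ 0.5491 -0.0342  0.277 ] 0.4700605233324717 (np.float64(257.96934743337044), np.float64(189.79373279760046))
[{'location': [259.5, 199.8], 'score': 0.86}]
```

View pics/s3.png

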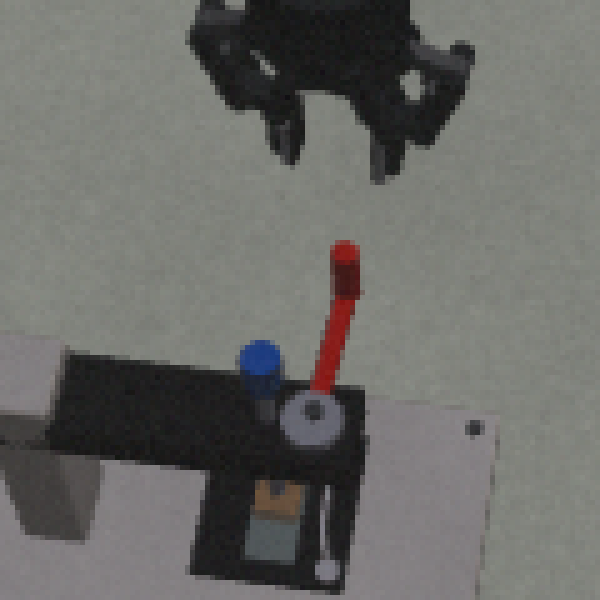

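The picture shows the rod down with its tip on the specimen (crop 278,487), the head at crop (260,355), and the open fingers lined up over the red post (crop 345,250). Now I descend around the post.

Call:
play_rows(commands=[[[0, 0, 30], [0, 0, 0], 40], [[0, 0, 30], [0, 0, 0], 40], [[0, 0, 20], [0, 0, 0], 40], [[0, 0, 15], [0, 0, 0], 40], [[0, 0, 10], [0, 0, 0], 40], [[0, 0, 10], [0, 0, 0], 40], [[0, 0, 0], [0, 0, 0], 40]])

```text
time: 14.75
tool_pos: [0.5483, -0.0336, 0.1611]
eef_rot: [[-0.944, 0.33, -0.001], [0.33, 0.944, 0.0], [0.001, 0.0, -1.0]]
contact_force: [-0.4, 0.2, -0.3]
gripper_width: 0.469
grasp_force: 0.0
```

```bash
python3 look.py;python3 - <<'E'
from h import *
p=ctrl.capture("scene");b=cv2.resize(p["color"][150:270,190:310,::-1],(600,600),interpolation=cv2.INTER_NEAREST)
cv2.imwrite("pics/s4.png",b)
E
```

```text
F [-0.0636  0.5583  0.2777] [0.3959 0.309  0.4353] [ 0.5491 -0.0338  0.1631] 14.95
50 [241.66 221.72] (np.int64(238), np.int64(218), np.int64(245), np.int64(228)) [ 0.6196 -0.0832  0.2401] [ 0.6254 -0.0754  0.2419]
```

View pics/s4.png

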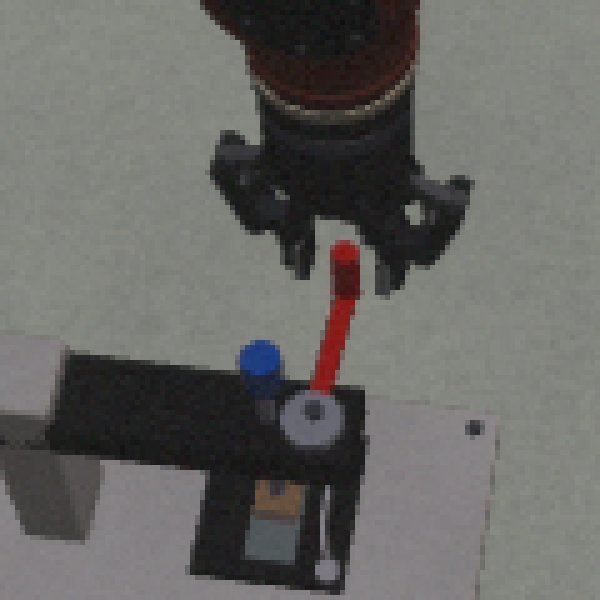

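Call:
play_rows(commands=[[[0, 0, 3], [0, 0, 0], 40], [[0, 0, 2], [0, 0, 0], 40], [[0, 0, 0], [0, 0, 0], 10], [[0, 0, 0], [0, 0, 0], 10], [[0, 0, 0], [0, 0, 0], 10], [[0, 0, 0], [0, 0, 0], 10], [[0, 0, 0], [0, 0, 0], 10], [[0, 0, 0], [0, 0, 0], 10]], grip_force=40)

```text
time: 15.8
tool_pos: [0.5484, -0.0336, 0.1571]
eef_rot: [[-0.944, 0.33, -0.0], [0.33, 0.944, 0.0], [0.0, 0.0, -1.0]]
contact_force: [-1.9, -0.5, 0.6]
gripper_width: 0.177
grasp_force: 38.9
```

```bash
python3 look.py
```

```text
F [-1.6579  0.1043  0.7847] [0.3912 0.4951 0.5583] [ 0.5485 -0.0336  0.1571] 16.0
49 [241.551  221.5918] (np.int64(238), np.int64(218), np.int64(245), np.int64(228)) [ 0.618  -0.0833  0.2402] [ 0.6252 -0.0753  0.2416]
```

Call:
play_rows(commands=[[[-0.1, 4.8, 0], [0, 0, 0.06], 10], [[-0.1, 4.8, 0], [0, 0, 0.06], 10], [[-0.2, 4.8, 0], [0, 0, 0.06], 10], [[-0.1, 4.8, 0], [0, 0, 0.06], 10], [[-0.2, 4.8, 0], [0, 0, 0.06], 10], [[-0.1, 4.8, 0], [0, 0, 0.06], 10], [[-0.2, 4.8, 0], [0, 0, 0.06], 10]])

```text
time: 16.7
tool_pos: [0.5653, -0.0046, 0.1571]
eef_rot: [[-0.726, 0.688, -0.001], [0.688, 0.726, 0.001], [0.001, -0.0, -1.0]]
contact_force: [-4.6, 1.1, 1.9]
gripper_width: 0.175
grasp_force: 39.1
```

```bash
cat > lev.py <<'E'
from h import *
np.set_printoptions(precision=4,suppress=True)
s=ctrl.observe();d=s["tool_pos"][:2]-np.array([.6247,-.0588]);a=np.arctan2(d[1],d[0])
print("r",np.hypot(*d),"lever",np.pi-.244-a,"yawy",np.arctan2(s["eef_rot"][1,1],s["eef_rot"][0,1])-(a-np.pi/2))
E
python3 look.py; python3 lev.py
```

```text
F [-4.1882  3.6437  2.153 ] [0.1431 0.2757 0.2921] [ 0.5655 -0.0044  0.1571] 16.9
49 [241.5918 221.449 ] (np.int64(238), np.int64(218), np.int64(245), np.int64(226)) [ 0.6176 -0.0833  0.2404] [ 0.6257 -0.0753  0.2424]
r 0.08038670173869396 lever 0.49848619384401616 yawy -0.011276896845750839
```

Call:
play_rows(commands=[[[0, 4.8, 0], [0, 0, 0.06], 10], [[-0.1, 4.8, 0], [0, 0, 0.06], 10], [[0, 4.8, 0], [0, 0, 0.06], 10], [[-0.1, 4.8, 0], [0, 0, 0.06], 10], [[-0.1, 4.8, 0], [0, 0, 0.06], 10], [[-0.1, 4.8, 0], [0, 0, 0.06], 10]])

```text
time: 17.5
tool_pos: [0.5882, 0.0128, 0.1571]
eef_rot: [[-0.439, 0.898, -0.001], [0.898, 0.439, 0.001], [0.001, -0.0, -1.0]]
contact_force: [-4.7, 1.6, 3.3]
gripper_width: 0.174
grasp_force: 39.2
```

```bash
python3 look.py; python3 lev.py
```

```text
F [-2.8307  4.0276  1.8296] [0.6208 0.5548 0.6846] [0.5885 0.0129 0.1571] 17.7
51 [241.5294 221.6471] (np.int64(238), np.int64(218), np.int64(245), np.int64(227)) [ 0.6181 -0.0847  0.2401] [ 0.6255 -0.0754  0.2415]
r 0.08032695798391512 lever 0.8591206470448931 yawy -0.010146450102365812
```

Call:
play_rows(commands=[[[0, 4.8, 0], [0, 0, 0.06], 10], [[-0.1, 4.8, 0], [0, 0, 0.06], 10], [[-0.1, 4.8, 0], [0, 0, 0.06], 10], [[-0.1, 4.8, 0], [0, 0, 0.06], 10], [[-0.1, 4.8, 0], [0, 0, 0.06], 10], [[-0.1, 4.8, 0], [0, 0, 0.06], 10], [[-0.1, 4.8, 0], [0, 0, 0.06], 10], [[-0.1, 4.8, 0], [0, 0, 0.06], 10]])

```text
time: 18.5
tool_pos: [0.6253, 0.0214, 0.1571]
eef_rot: [[0.025, 1.0, -0.001], [1.0, -0.025, 0.001], [0.001, -0.001, -1.0]]
contact_force: [-4.5, 4.0, 2.0]
gripper_width: 0.169
grasp_force: 39.4
```

```bash
python3 look.py; python3 lev.py
```

```text
F [-1.3754  4.5754  1.4952] [0.8375 0.4094 0.5994] [0.6259 0.0214 0.1572] 18.7
50 [241.58 221.6 ] (np.int64(238), np.int64(218), np.int64(245), np.int64(228)) [ 0.6177 -0.084   0.2402] [ 0.6254 -0.0754  0.2413]
r 0.08019669129058662 lever 1.3413650357307796 yawy -0.00812044556644639
```

Call:
play_rows(commands=[[[0, 4.0, 0], [0, 0, 0.05], 10], [[0, 3.0, 0], [0, 0, 0.04], 10], [[0, 0, 0], [0, 0, 0], 10], [[0, 0, 0], [0, 0, 0], 10]])

```text
time: 19.1
tool_pos: [0.6328, 0.0209, 0.1572]
eef_rot: [[0.113, 0.994, 0.0], [0.994, -0.113, 0.001], [0.001, 0.0, -1.0]]
contact_force: [-1.9, 4.7, 1.6]
gripper_width: 0.171
grasp_force: 39.3
```

```bash
python3 look.py; python3 lev.py
```

```text
F [-0.5436  5.1411  0.8316] [0.5081 0.5308 0.3918] [0.6327 0.0209 0.1572] 19.3
47 [241.5957 221.4681] (np.int64(238), np.int64(218), np.int64(245), np.int64(228)) [ 0.6178 -0.0834  0.2401] [ 0.6251 -0.0753  0.2414]
r 0.08011770010796947 lever 1.4269350553767606 yawy -0.012934467329047725
```

Call:
play_rows(commands=[[[0, 0, 0], [0, 0, 0], 40], [[0, 0, 0], [0, 0, 0], 40], [[0, 0, 0], [0, 0, 0], 40], [[0, 0, 0], [0, 0, 0], 40], [[0, 0, -10], [0, 0, 0], 40], [[0, 0, -20], [0, 0, 0], 40], [[0, 0, -40], [0, 0, 0], 40], [[0, 0, -40], [0, 0, 0], 40]])

```text
time: 20.1
tool_pos: [0.6321, 0.0205, 0.2686]
eef_rot: [[0.115, 0.993, -0.001], [0.993, -0.115, 0.0], [0.0, -0.001, -1.0]]
contact_force: [0.9, 0.2, 0.7]
gripper_width: 0.467
grasp_force: 0.0
```

Call:
play_rows(commands=[[[40, 0, 0], [0, 0, 0], 40], [[40, 0, 0], [0, 0, 0], 40], [[40, 0, 0], [0, 0, 0], 40], [[0, 0, 0], [0, 0, 0], 40], [[0, 0, 0], [0, 0, 0], 40]])

```text
time: 20.6
tool_pos: [0.6465, 0.1404, 0.2676]
eef_rot: [[0.113, 0.994, 0.001], [0.994, -0.113, -0.0], [-0.0, 0.001, -1.0]]
contact_force: [1.3, -0.4, -0.3]
gripper_width: 0.47
grasp_force: 0.0
```

```bash
python3 look.py;python3 - <<'E'
from h import *
p=ctrl.capture("scene");b=cv2.resize(p["color"][150:290,190:330,::-1],(600,600),interpolation=cv2.INTER_NEAREST)
cv2.imwrite("pics/s5.png",b)
r=ctrl.landmark_of(p,"lever_knob")[0];k=at_z(p,r["location"],.215);print(r,k,np.pi-.244-np.arctan2(k[1]+.0588,k[0]-.6247))
E
```

```text
F [-0.006   0.2486  0.0606] [0.4239 0.6286 0.2749] [0.6466 0.1385 0.2674] 20.8
47 [241.617  221.4043] (np.int64(238), np.int64(218), np.int64(245), np.int64(225)) [ 0.6177 -0.0833  0.2398] [ 0.6251 -0.0753  0.2417]
{'location': [281.2, 228.9], 'score': 0.54} [0.63729818 0.01732736 0.215     ] 1.490798166967223
```

View pics/s5.png

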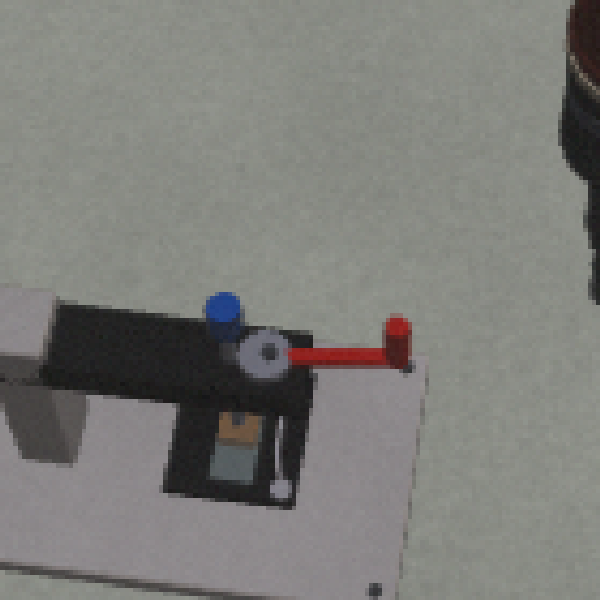

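The picture shows the lever fully over (post at crop 397,340, pointing to stand +y). The rod tip is on the specimen (crop 238,418), the head is unmoved, and the gripper is clear. I'm handing the job in.

```bash
python3 -c "
from rig import ctrl
print(ctrl.close_job())"
```

```text
the job is handed in; nothing more can be done
None
```

I lowered the stop rod onto the specimen at about 4 N (estimated from the push force; contact force isn't measured directly), swung the clamp lever to about 1.43 rad, let go with the arm clear, and handed the job in at about 21 s; the hand-in gave no verdict.

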